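Scan the job ticket, then hold the sprung keeper arm back

ROBOT

A 7-joint arm with a two-finger parallel gripper is mounted at the origin on the work surface. World frame = base frame: x ahead of the robot, y to its left, z up, the work surface at z = 0. Lengths are in m, angles in rad, forces in N, time in s.
With the tool pointing down it reaches from about 0.35 to 0.9 m from the base axis. Payload 8.1 kg.
Tool frame: the origin (TCP) lies on the mounting face of the last link; the fingertips stand 178 mm ahead of it and the grasp point (between the pads) lies 159 mm ahead of it (manip.tip_reach is the distance from the TCP to the fingertips, in m); z points along the fingers, y is the line along which they close (so a half turn about z gives the same grasp; the last joint's range is limited). The gripper opens to 92 mm and grips with 3 to 60 N. Pads are 19 mm wide; open, the fingers measure 130 mm over their backs; the gripper's body (75 mm by 190 mm) begins 47 mm behind the grasp point.
Start: joints at [-1.323, 0.434, 0.025, 1.573, -0.012, 1.134, -0.075], TCP at [0.215, 0.587, 0.405] pointing down, gripper open.
Joint ranges: [-2.62, 2.62], [-0.44, 2.09], [-1.27, 1.32], [0.08, 2.57], [-1.32, 4.46], [0.12, 2], [-2.74, 2.74]. Speed limits (rad/s): [2.22, 2.22, 3.01, 3.01, 3.14, 3.14, 3.14].

INTERFACE

Orientations are given as a unit quaternion [x, y, z, w].
In Python, from station import manip gives the robot as it stands. The module is installed in compiled form; this text tells all that it offers.
- The arm moves only by the tool carry_out, never from a script. Its argument "rows" is a list of rows, each an object of numbers: "ax", "ay", "az": the turn, a rotation vector about the tool's x, y, z each as a share of 0.1 rad, from -1 to 1; "tx", "ty", "tz": the shift along the tool's x, y, z each as a share of 100 cm, from -1 to 1; "fingers": the opening, from 0 (shut) to 1 (fully open). A call has 1 to 12 rows; each row shifts and turns the commanded pose from where the row before left it, along the tool's axes as they then stand; what a row does not reach is not made up. A row lasts 1/10 s, in which the tool goes at most 50 mm and 8.59 degrees, less where a joint would pass 70% of its speed; a pose out of reach is approached as far as the arm can. A call with a number of a shift or a turn outside -1 to 1 is refused whole. A call with a gripper value outside its range is refused whole. The fingers move at their own pace and stop on an object; "squeeze" is the grip in N (left out, the last holds). Time passes only in rows, so rows that do not move let the fingers close. It gives the time, the measured TCP pose, the force, the opening and the grip force at its end, in the units of the state.
- manip.state(): the state, without advancing time (a new reading comes with each control period).
- manip.grab_frame(name): name is "scene" or "side" or "wrist"; returns a dict with "color" (400x640x3 uint8, red, green, blue), "mtx" (3x3 intrinsics, pixels), "rvec" (rotation vector, rad) and "tvec" (3), from world to camera coordinates, as OpenCV has them; the wrist camera has in their place "tool_from_camera" (4x4, takes a point from camera to tool coordinates, whose origin is the TCP and whose axes are the flange's). Camera axes: x right, y down, z forward; pixel columns grow to the right and rows downward; lengths in m; the calibration is good to about 2 mm. A picture is of the moment at which its call begins: read the wrist's pose just before it. There is no depth.
- manip.finish_job(): hands the job in; it is judged then, once.
Trained networks look in the newest picture that a camera, given by its name, has taken for a name from the list of things; names that differ only in an ending like _2 or _b are one class to them, and where a whole thing is asked for, a point or a joint stands for the part that bears it (a point fixed in the world has none). Each returns a list of dicts, best first, with "conf" (0 to 1); they miss things now and then, are a little off and sometimes report something else, mostly with a low value. They report only what shows in the picture. A call takes as long as a camera call.
- manip.boxes_of(camera, thing): "rect" ([centre column, centre row, width, height] in pixels, round what is visible of it).
- manip.tip_of(camera, thing): "position" ([row, column] in pixels: a listed point, or the origin of a listed thing).
The state is a dict: "time": time; "q": joint angles; "joint_vel": joint speeds; "joint_torque": joint torques, N m; "tcp_pos": TCP position; "orientation": TCP orientation; "force": force on the tool from outside, world axes, zero at the start; "torque": the same for the moment, N m; "grip_width": opening from 0.0 (shut) to 1.0 (fully open); "gripper_force": force on a finger pad.
Only numpy, scipy, OpenCV 4.12 (cv2) and the standard library are available. Lean on these libraries where they do the work, as an engineer would, in place of code of your own. Each camera call takes 0.05 s, during which the arm holds its last target. There are 200 camera calls.

TASK

The carved cup in the fixture is ready to come out: pick up the barcode scanner from its tray, aim it level and square at the ticket on the fixture with its window 5 to 10 cm from the ticket and hold it steady for a good second, then lay it flat back in its tray without dropping it. Then take the keeper arm over the cup by its red handle, swing it back against its spring all the way to its stop, and finish still holding it there (the arm springs back if let go), so that the carver can lift the cup out. Leave the cup and the other things on the bench where they are.

Things in the scene. Friction and masses are not known exactly. Their poses are not given: they have to be found in the camera images.
- scanner: handheld barcode scanner lying flat in the tray, 175 mm long: black grip 135 long (x -85 to +50) x 30 wide x 28 high, yellow head (x 47 to 89, 46 wide, 32 high) at its +x end. Origin: centre of its underside, a good place to grip across the 30 mm width (closing along y). x points out of the window, z up. About 0.2 kg
- window (a point): centre of the scanner's amber window, the +x end face of the yellow head: 90 mm ahead of the scanner's origin and 16 mm above its underside; axes as the scanner's (x is the viewing direction)
- tray: fixed shallow wooden tray with a grey lining, 250 (x) x 170 (y) mm outside, rim 6 mm thick and 14 mm high, lining's top 6 mm above the table. Origin: centre of its underside, on the table. The scanner starts near its middle, pointing roughly along the tray's +x, and must end inside the rim, flat on the lining
- fixture: fixed carving fixture: plywood board 240 (x) x 200 (y) x 18 mm, origin at the centre of its underside on the table, z up. On it: ticket holder at its -y edge, cup in the middle (top 78 mm above the table), pivot post with spring at x +85, y +20 mm, keeper arm, and orange-tipped stop post (top 101 mm above the table) at x +79, y +82 mm
- ticket (a point): centre of the white barcode ticket (56 x 42 mm), 52 mm above the table, at x 0, y -80 mm of the fixture, axes as the fixture's. It faces the fixture's -y, leaning back 30 degrees; level and square means the scanner is horizontal, looks along the fixture's +y, and its axis passes through this point (20 mm off or 20 degrees of slant still reads)
- pivot (a point): axis of the keeper arm (vertical), 85 mm above the table, fixed on the fixture at x +85, y +20 mm. The arm is a pair of aluminium strips, 20 mm wide over all, 165 long, 85 to 99 mm above the table, with a 34 mm wide dark hub here that rises to 115 mm
- keeper (a joint): angle of the keeper arm, rad. 0: at rest, the arm points from the pivot along the fixture's -x over the cup; it grows as the arm swings clockwise seen from above, toward the fixture's +y; 1.2 is the hard stop. A spring always drives it back to 0: about 3 N at the handle at rest, 6 N at the stop; it does not latch
- handle: upright red round handle on the end of the keeper arm, 150 mm from the pivot axis, 22 to 24 mm in diameter and 50 high, turning easily on its own pin (so the hand need not turn as the arm swings). Origin: centre of its foot, 99 mm above the table; z up along the handle. At rest it is at x -65, y +20 mm of the fixture
- cup: carved wooden cup standing loose on the fixture under the keeper arm, 90 mm across and 60 high, origin at the centre of its underside; its handle (y axis) points roughly to the fixture's +y and reaches 93 mm from the centre. Not to be moved
- mallet: turned wooden mallet standing on its head, 82 mm across and 225 high, origin at the centre of its underside. Not to be moved
- pot: open steel pot, 76 mm across and 80 high, origin at the centre of its underside. Not to be moved
- blank: plain wood block 100 x 80 x 60 mm, origin at the centre of its underside. Not to be moved
- gouge_a: carving gouge with a mid-brown handle lying along its x, 270 mm long, 24 high, origin near its middle. Not to be moved
- gouge_b: carving gouge with a dark handle lying along its x, 270 mm long, 24 high, origin near its middle. Not to be moved
- spoon: wooden spoon lying along its x. Not to be moved

How it is judged:
By the outcome, as a careful person would: the job done as asked, in the order asked, and still so for the second after the job is handed in, while the arm keeps its last pose, push and grip.
It also fails if it takes over 54 s, if anything falls off the work surface, if the arm or the gripper's body presses on something with over 40 N, if the wrist force passes 120 N, or if a joint passes its speed limit or range.

## Working session

There is one attempt and no reset: what is moved stays moved. The work goes in short steps, Python scripts to look and compute and a tool call to move; the robot and the scene stay as the last step left them, time stands still between calls to the robot, and variables do not carry over. Pictures are saved under pics/ and viewed, at most 10 in all, crops included, and the job is handed in when it is done.

Besides the shell and the picture viewer there is one more tool, called as a command line: name --argument value ..., lists and objects as JSON in quotes. carry_out: Moves the arm, as the interface text tells. Its arguments: {"type":"object","properties":{"rows":{"type":"array","items":{"type":"object","properties":{"ax":{"type":"number"},"ay":{"type":"number"},"az":{"type":"number"},"tx":{"type":"number"},"ty":{"type":"number"},"tz":{"type":"number"},"fingers":{"type":"number"}}}},"squeeze":{"type":"number"}},"required":["rows"]}

```bash
mkdir -p pics; cat > h.py <<'E'
import numpy as np, cv2
from scipy.spatial.transform import Rotation as R
from station import manip
def frame(n):
    s=manip.state(); f=manip.grab_frame(n)
    if n=="wrist":
        T=np.eye(4);T[:3,:3]=R.from_quat(s["orientation"]).as_matrix();T[:3,3]=s["tcp_pos"]
        f["W"]=T@np.array(f["tool_from_camera"])
    else:
        C=np.eye(4);C[:3,:3]=cv2.Rodrigues(np.array(f["rvec"],float))[0];C[:3,3]=np.array(f["tvec"]).ravel()
        f["W"]=np.linalg.inv(C)
    return f
def onz(f,col,row,z):
    K=np.array(f["mtx"]);d=f["W"][:3,:3]@np.linalg.solve(K,[col,row,1.]);o=f["W"][:3,3]
    return o+d*(z-o[2])/d[2]
def proj(f,P):
    C=np.linalg.inv(f["W"]);p=np.array(f["mtx"])@(C[:3,:3]@np.array(P)+C[:3,3]);return p[:2]/p[2]
def save(f,n): cv2.imwrite("pics/"+n,f["color"][:,:,::-1])
E
python3 - <<'E'
from h import *
s=manip.state();print({k:np.round(v,3) for k,v in s.items()})
Z=dict(scanner=0.006,window=.022,tray=0,fixture=0,ticket=.052,pivot=.085,handle=.099,cup=.018,mallet=0,pot=0,blank=0,gouge_a=0,spoon=0)
for c in ["scene","side","wrist"]:
    f=frame(c);save(f,c+"0.png");print(c,"cam",f["W"][:3,3].round(3))
    for t,z in Z.items():
        for d in manip.tip_of(c,t)[:3 if t=="gouge_a" else 1]:
            r,cc=d["position"];print(" ",t,round(d["conf"],2),np.round([cc,r]),onz(f,cc,r,z).round(3))
E
```

```text
{'time': np.float64(0.0), 'q': array([-1.323,  0.435,  0.025,  1.574, -0.012,  1.134, -0.075]), 'joint_vel': array([ 0.001,  0.   , -0.001, -0.001,  0.001,  0.   , -0.   ]), 'joint_torque': array([ 0.0000e+00, -6.6783e+01,  9.8500e-01, -3.1447e+01, -6.1000e-02,
        4.3000e-02,  0.0000e+00]), 'tcp_pos': array([0.215, 0.587, 0.404]), 'orientation': array([ 0.175,  0.985, -0.001, -0.   ]), 'force': array([ 0.495,  0.792, -0.158]), 'torque': array([0.018, 0.001, 0.003]), 'gripper_force': np.float64(0.0), 'grip_width': np.float64(1.005)}
scene cam [1.125 0.449 1.244]
  scanner 0.78 [292. 146.] [ 0.482 -0.319  0.006]
  window 0.7 [307. 163.] [ 0.505 -0.209  0.022]
  tray 0.93 [290. 150.] [ 0.495 -0.316  0.   ]
  fixture 0.89 [363. 241.] [ 0.592  0.142 -0.   ]
  ticket 0.75 [346. 224.] [0.607 0.073 0.052]
  pivot 0.94 [349. 253.] [0.689 0.156 0.085]
  handle 0.32 [344. 222.] [0.625 0.078 0.099]
  cup 0.71 [369. 242.] [0.588 0.162 0.018]
  mallet 0.91 [419. 313.] [0.655 0.423 0.   ]
  pot 0.86 [386. 296.] [0.687 0.317 0.   ]
  blank 0.86 [315. 277.] [0.794 0.113 0.   ]
  gouge_a 0.92 [243. 129.] [ 0.552 -0.525  0.   ]
  gouge_a 0.73 [474. 260.] [0.39 0.45 0.  ]
  spoon 0.66 [265. 211.] [ 0.742 -0.18   0.   ]
side cam [ 0.53  -0.914  0.917]
  scanner 0.8 [301. 288.] [ 0.505 -0.305  0.006]
  window 0.62 [294. 255.] [ 0.49  -0.211  0.022]
  tray 0.78 [297. 289.] [ 0.493 -0.304  0.   ]
  fixture 0.81 [323. 172.] [0.594 0.15  0.   ]
  ticket 0.56 [325. 177.] [0.592 0.063 0.052]
  pivot 0.95 [350. 148.] [0.683 0.16  0.085]
  cup 0.56 [324. 164.] [0.597 0.172 0.018]
  mallet 0.71 [330. 126.] [0.64  0.415 0.   ]
  pot 0.55 [347. 138.] [0.693 0.335 0.   ]
  blank 0.67 [385. 178.] [0.794 0.101 0.   ]
  gouge_a 0.97 [321. 374.] [ 0.542 -0.528  0.   ]
  gouge_a 0.74 [271. 122.] [ 0.413  0.467 -0.   ]
  spoon 0.86 [382. 242.] [ 0.738 -0.168  0.   ]
wrist cam [0.145 0.612 0.385]
  gouge_a 0.67 [280. 322.] [0.399 0.448 0.   ]
```

```bash
python3 - <<'E'
import cv2
a=cv2.imread("pics/scene0.png")[90:350,200:520];cv2.imwrite("pics/scene0c.png",cv2.resize(a,None,fx=2.3,fy=2.3,interpolation=cv2.INTER_CUBIC))
a=cv2.imread("pics/side0.png")[90:350,220:450];cv2.imwrite("pics/side0c.png",cv2.resize(a,None,fx=2.3,fy=2.3,interpolation=cv2.INTER_CUBIC))
E
```

```text
(no output)
```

View pics/scene0c.png

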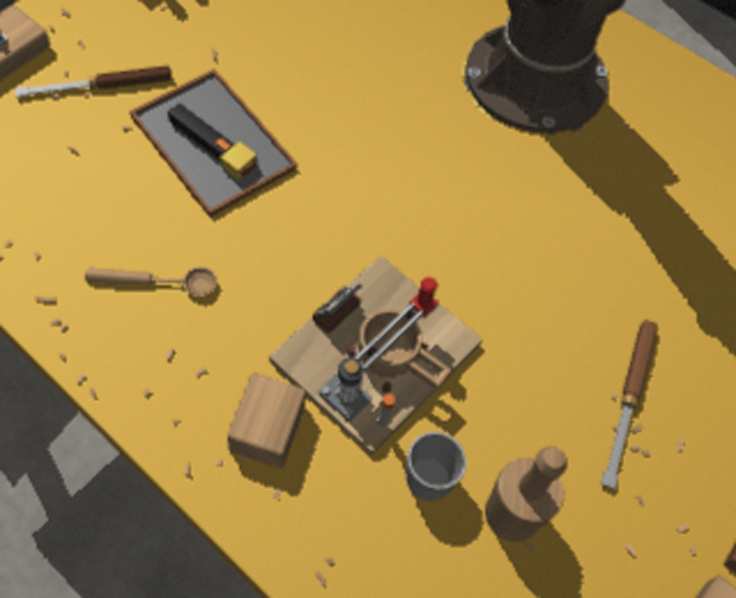

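View pics/side0c.png

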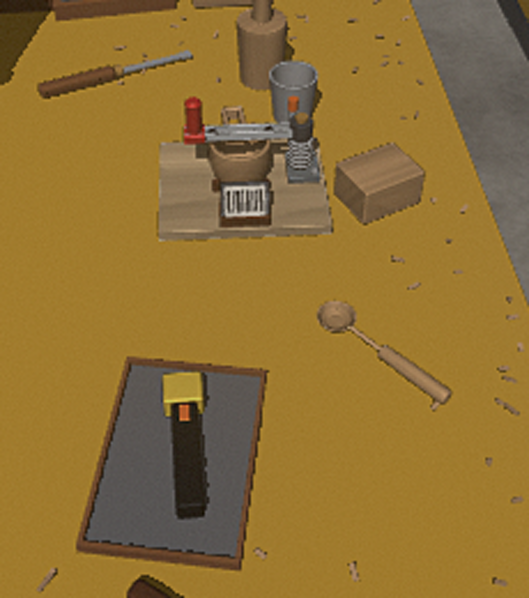

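The scene crop shows the tray at upper left with the scanner's yellow head toward the fixture, and the red handle at about full-frame (386,217). The side crop agrees, and the mallet and pot stand beyond the fixture. Next I'll measure the yaws from corners while the wrist turns.

```bash
python3 - <<'E'
from h import *
def ang(a,b): d=b-a;return np.degrees(np.arctan2(d[1],d[0])).round(1),np.linalg.norm(d[:2]).round(3)
for c,off,fx,tr,hd in [("scene",(200,90),[(380,258),(483,343),(375,455),(271,357)],[(214,70),(298,165),(212,215),(131,112)],(428,283)),
  ("side",(220,90),[(158,236),(160,143),None,(331,232)],[(80,549),(128,357),(267,371),(240,566)],(193,99))]:
    f=frame(c);g=lambda p,z:onz(f,p[0]/2.3+off[0],p[1]/2.3+off[1],z)
    F=[g(p,.018) for p in fx if p];T=[g(p,.014) for p in tr]
    print(c);print(np.round(F,3),ang(F[0],F[1]),ang(F[0],F[-1]))
    print(np.round(T,3),np.mean(T,0).round(3),ang(T[0],T[1]),ang(T[3],T[2]),ang(T[0],T[3]))
    print("handle top",g(hd,.149).round(3))
    if c=="scene": print("scanner tail, head-front", g((185,105),.034).round(3), g((238,160),.038).round(3))
    else: print("scanner", g((185,403),.034).round(3),g((190,512),.034).round(3))
E
```

```text
scene
[[0.48  0.053 0.018]
 [0.485 0.253 0.018]
 [0.721 0.251 0.018]
 [0.714 0.049 0.018]] (np.float64(88.6), np.float64(0.201)) (np.float64(-1.0), np.float64(0.234))
[[ 0.39  -0.405  0.014]
 [ 0.437 -0.159  0.014]
 [ 0.602 -0.189  0.014]
 [ 0.553 -0.437  0.014]] [ 0.496 -0.297  0.014] (np.float64(79.1), np.float64(0.25)) (np.float64(78.7), np.float64(0.252)) (np.float64(-11.1), np.float64(0.166))
handle top [0.534 0.167 0.149]
scanner tail, head-front [ 0.49  -0.369  0.034] [ 0.511 -0.223  0.038]
side
[[0.478 0.039 0.018]
 [0.483 0.244 0.018]
 [0.713 0.028 0.018]] (np.float64(88.6), np.float64(0.205)) (np.float64(-2.8), np.float64(0.236))
[[ 0.393 -0.415  0.014]
 [ 0.439 -0.166  0.014]
 [ 0.604 -0.201  0.014]
 [ 0.555 -0.446  0.014]] [ 0.498 -0.307  0.014] (np.float64(79.5), np.float64(0.253)) (np.float64(78.5), np.float64(0.25)) (np.float64(-10.8), np.float64(0.165))
handle top [0.536 0.169 0.149]
scanner [ 0.506 -0.255  0.034] [ 0.507 -0.393  0.034]
```

carry_out --rows '[{"az":1,"fingers":1},{"az":1},{"az":1},{"az":1},{"az":1},{"az":1},{"az":1},{"az":1},{"az":1},{"az":1},{"az":1},{"az":1}]'

```text
invalid input
```

carry_out --rows '[{"ax":0,"ay":0,"az":1,"tx":0,"ty":0,"tz":0,"fingers":1},{"ax":0,"ay":0,"az":1,"tx":0,"ty":0,"tz":0,"fingers":1},{"ax":0,"ay":0,"az":1,"tx":0,"ty":0,"tz":0,"fingers":1},{"ax":0,"ay":0,"az":1,"tx":0,"ty":0,"tz":0,"fingers":1},{"ax":0,"ay":0,"az":1,"tx":0,"ty":0,"tz":0,"fingers":1},{"ax":0,"ay":0,"az":1,"tx":0,"ty":0,"tz":0,"fingers":1},{"ax":0,"ay":0,"az":1,"tx":0,"ty":0,"tz":0,"fingers":1},{"ax":0,"ay":0,"az":1,"tx":0,"ty":0,"tz":0,"fingers":1},{"ax":0,"ay":0,"az":1,"tx":0,"ty":0,"tz":0,"fingers":1},{"ax":0,"ay":0,"az":1,"tx":0,"ty":0,"tz":0,"fingers":1},{"ax":0,"ay":0,"az":1,"tx":0,"ty":0,"tz":0,"fingers":1},{"ax":0,"ay":0,"az":1,"tx":0,"ty":0,"tz":0,"fingers":1}]'

```text
time: 3.4
tcp_pos: [0.2148, 0.587, 0.4048]
orientation: [0.701, 0.713, 0.0, -0.0]
force: [-0.6, 0.2, -0.5]
grip_width: 0.993
gripper_force: 0.0
```

carry_out --rows '[{"ax":0,"ay":0,"az":0,"tx":-0.04,"ty":0.024,"tz":0,"fingers":1},{"ax":0,"ay":0,"az":0,"tx":-0.04,"ty":0.024,"tz":0,"fingers":1},{"ax":0,"ay":0,"az":0,"tx":-0.04,"ty":0.024,"tz":0,"fingers":1},{"ax":0,"ay":0,"az":0,"tx":-0.04,"ty":0.024,"tz":0,"fingers":1},{"ax":0,"ay":0,"az":0,"tx":-0.04,"ty":0.024,"tz":0,"fingers":1},{"ax":0,"ay":0,"az":0,"tx":-0.04,"ty":0.024,"tz":0,"fingers":1},{"ax":0,"ay":0,"az":0,"tx":-0.04,"ty":0.024,"tz":0,"fingers":1},{"ax":0,"ay":0,"az":0,"tx":-0.04,"ty":0.024,"tz":0,"fingers":1},{"ax":0,"ay":0,"az":0,"tx":-0.04,"ty":0.024,"tz":0,"fingers":1},{"ax":0,"ay":0,"az":0,"tx":-0.04,"ty":0.024,"tz":0,"fingers":1},{"ax":0,"ay":0,"az":0,"tx":-0.04,"ty":0.024,"tz":0,"fingers":1}]'

```text
time: 4.5
tcp_pos: [0.4882, 0.1506, 0.4051]
orientation: [0.7, 0.714, 0.0, -0.0]
force: [0.5, 0.2, -0.7]
grip_width: 1.0
gripper_force: 0.0
```

```bash
python3 - <<'E'
from h import *
f=frame("wrist");save(f,"w1.png");print(f["W"][:3,3])
for t,z in dict(ticket=.052,pivot=.115,handle=.099,fixture=0,cup=.018).items():
    for d in manip.tip_of("wrist",t)[:1]:
        r,c=d["position"];print(t,round(d["conf"],2),np.round([c,r]),onz(f,c,r,z).round(4))
E
```

```text
[0.48668215 0.22414618 0.3849274 ]
ticket 0.65 [423. 251.] [0.598  0.0658 0.052 ]
pivot 0.87 [536. 176.] [0.6668 0.1675 0.115 ]
handle 0.85 [379. 170.] [0.5351 0.1668 0.099 ]
fixture 0.78 [417. 175.] [0.5987 0.1415 0.    ]
cup 0.59 [426. 161.] [0.6023 0.1622 0.018 ]
```

View pics/w1.png

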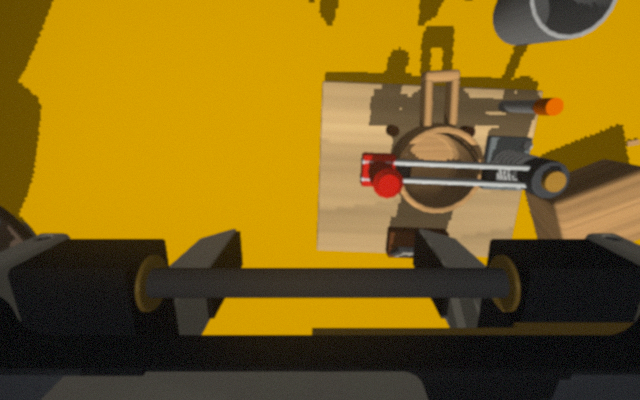

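carry_out --rows '[{"ax":0,"ay":0,"az":0,"tx":-0.04,"ty":0,"tz":0.005,"fingers":1},{"ax":0,"ay":0,"az":0,"tx":-0.04,"ty":0,"tz":0.005,"fingers":1},{"ax":0,"ay":0,"az":0,"tx":-0.04,"ty":0,"tz":0.005,"fingers":1},{"ax":0,"ay":0,"az":0,"tx":-0.04,"ty":0,"tz":0.005,"fingers":1},{"ax":0,"ay":0,"az":0,"tx":-0.04,"ty":0,"tz":0.005,"fingers":1},{"ax":0,"ay":0,"az":0,"tx":-0.04,"ty":0,"tz":0.005,"fingers":1},{"ax":0,"ay":0,"az":0,"tx":-0.04,"ty":0,"tz":0.005,"fingers":1},{"ax":0,"ay":0,"az":0,"tx":-0.04,"ty":0,"tz":0.005,"fingers":1},{"ax":0,"ay":0,"az":0,"tx":-0.04,"ty":0,"tz":0.005,"fingers":1},{"ax":0,"ay":0,"az":0,"tx":-0.04,"ty":0,"tz":0.005,"fingers":1},{"ax":0,"ay":0,"az":0,"tx":-0.04,"ty":0,"tz":0.005,"fingers":1},{"ax":0,"ay":0,"az":0,"tx":0,"ty":0,"tz":0,"fingers":1}]'

```text
time: 6.0
tcp_pos: [0.4956, -0.2915, 0.3494]
orientation: [0.702, 0.713, -0.001, 0.001]
force: [0.0, -1.1, 0.5]
grip_width: 0.999
gripper_force: 0.0
```

The wrist picture shows the fixture square to the world, with its board across columns 320–540. The handle foot is at (379,168), the hub at (550,178), and it all matches the other cameras.

```bash
python3 - <<'E'
from h import *
f=frame("wrist");save(f,"w2.png");print(f["W"][:3,3])
for t,z in dict(scanner=.006,window=.022,tray=0).items():
    for d in manip.tip_of("wrist",t)[:1]:
        r,c=d["position"];print(t,round(d["conf"],2),np.round([c,r]),onz(f,c,r,z).round(4))
b=f["color"].astype(int);m=(b.max(2)<60).astype(np.uint8)
E
```

```text
[ 0.49436282 -0.21796037  0.3290322 ]
scanner 0.86 [335. 186.] [ 0.5036 -0.302   0.006 ]
window 0.84 [334.  92.] [ 0.5003 -0.2097  0.022 ]
tray 0.7 [328. 187.] [ 0.4963 -0.3048  0.    ]
```

View pics/w2.png

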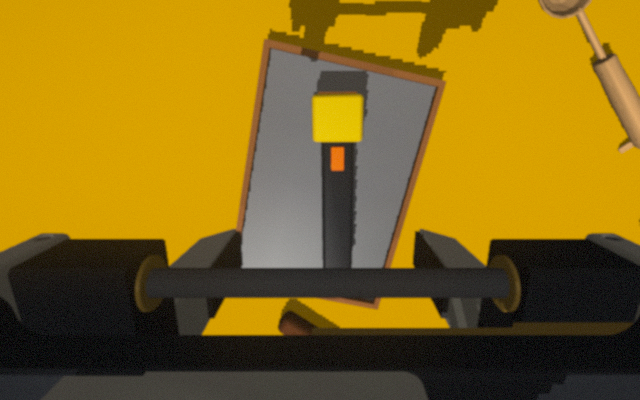

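The wrist view shows the scanner's grip at columns 322–355, vertical in the image and so aligned with the tool. The head is at (337,118), and the tray is turned about 11°. Descending to grip.

carry_out --rows '[{"ax":0,"ay":0,"az":0,"tx":-0.0105,"ty":0.008,"tz":0.01,"fingers":0.75},{"ax":0,"ay":0,"az":0,"tx":0,"ty":0,"tz":0.03,"fingers":0.75},{"ax":0,"ay":0,"az":0,"tx":0,"ty":0,"tz":0.03,"fingers":0.75},{"ax":0,"ay":0,"az":0,"tx":0,"ty":0,"tz":0.03,"fingers":0.75},{"ax":0,"ay":0,"az":0,"tx":0,"ty":0,"tz":0.02,"fingers":0.75},{"ax":0,"ay":0,"az":0,"tx":0,"ty":0,"tz":0.02,"fingers":0.75},{"ax":0,"ay":0,"az":0,"tx":0,"ty":0,"tz":0.012,"fingers":0.75},{"ax":0,"ay":0,"az":0,"tx":0,"ty":0,"tz":0.008,"fingers":0.75},{"ax":0,"ay":0,"az":0,"tx":0,"ty":0,"tz":0,"fingers":0.75},{"ax":0,"ay":0,"az":0,"tx":0,"ty":0,"tz":0,"fingers":0.75}]'

```text
time: 7.2
tcp_pos: [0.5049, -0.2978, 0.1904]
orientation: [0.7, 0.714, 0.0, 0.0]
force: [-0.5, -1.1, 0.1]
grip_width: 0.751
gripper_force: 0.0
```

carry_out --squeeze 30 --rows '[{"ax":0,"ay":0,"az":0,"tx":-0.004,"ty":0,"tz":0.002,"fingers":0.4},{"ax":0,"ay":0,"az":0,"tx":0,"ty":0,"tz":0,"fingers":0.2},{"ax":0,"ay":0,"az":0,"tx":0,"ty":0,"tz":0,"fingers":0.1},{"ax":0,"ay":0,"az":0,"tx":0,"ty":0,"tz":0,"fingers":0},{"ax":0,"ay":0,"az":0,"tx":0,"ty":0,"tz":0,"fingers":0},{"ax":0,"ay":0,"az":0,"tx":0,"ty":0,"tz":0,"fingers":0},{"ax":0,"ay":0,"az":0,"tx":0,"ty":0,"tz":0,"fingers":0},{"ax":0,"ay":0,"az":0,"tx":0,"ty":0,"tz":0,"fingers":0}]'

```text
time: 8.0
tcp_pos: [0.5046, -0.3019, 0.1878]
orientation: [0.7, 0.714, 0.0, 0.0]
force: [-0.0, 1.3, 1.1]
grip_width: 0.325
gripper_force: 30.0
```

carry_out --rows '[{"ax":0,"ay":0,"az":0,"tx":0,"ty":0,"tz":-0.01,"fingers":0},{"ax":0,"ay":0,"az":0.2,"tx":0,"ty":0,"tz":-0.015,"fingers":0},{"ax":0,"ay":0,"az":0.2,"tx":0,"ty":0,"tz":-0.015,"fingers":0},{"ax":0,"ay":0,"az":0,"tx":0.025,"ty":0.0105,"tz":0,"fingers":0},{"ax":0,"ay":0,"az":0,"tx":0.03,"ty":0.0125,"tz":0,"fingers":0},{"ax":0,"ay":0,"az":0,"tx":0.03,"ty":0.0125,"tz":0,"fingers":0},{"ax":0,"ay":0,"az":0,"tx":0.03,"ty":0.0125,"tz":0,"fingers":0},{"ax":0,"ay":0,"az":0,"tx":0.03,"ty":0.0125,"tz":0,"fingers":0},{"ax":0,"ay":0,"az":0,"tx":0.03,"ty":0.0125,"tz":0.005,"fingers":0},{"ax":0,"ay":0,"az":0,"tx":0.02,"ty":0.008,"tz":0.005,"fingers":0},{"ax":0,"ay":0,"az":0,"tx":0.01,"ty":0.004,"tz":0,"fingers":0},{"ax":0,"ay":0,"az":0,"tx":0,"ty":0,"tz":0,"fingers":0}]'

```text
time: 9.2
tcp_pos: [0.5943, -0.0972, 0.2185]
orientation: [0.713, 0.701, 0.0, 0.0]
force: [0.4, -0.2, -2.7]
grip_width: 0.33
gripper_force: 30.0
```

```bash
python3 - <<'E'
from h import *
s=manip.state();print(s["time"],s["tcp_pos"],s["orientation"],s["grip_width"])
for c in ["scene","side","wrist"]:
    f=frame(c);save(f,c+"1.png")
    for t,z in dict(window=.052,scanner=.036,ticket=.052).items():
        for d in manip.tip_of(c,t)[:1]:
            r,q=d["position"];print(c,t,round(d["conf"],2),np.round([q,r]),onz(f,q,r,z).round(4))
a=cv2.imread("pics/side1.png")[150:300,250:450];b=cv2.imread("pics/wrist1.png")
cv2.imwrite("pics/mix1.png",np.vstack([cv2.resize(a,(400,300)),cv2.resize(b,(400,250))]))
E
```

```text
9.2 [ 0.59431157 -0.09721473  0.21849522] [7.13409081e-01 7.00747637e-01 4.66796598e-04 1.22880246e-04] 0.3301325196424044
scene window 0.53 [328. 208.] [ 0.6049 -0.0112  0.052 ]
scene scanner 0.64 [309. 191.] [ 0.5948 -0.1124  0.036 ]
scene ticket 0.76 [346. 222.] [0.5987 0.0682 0.052 ]
side window 0.91 [326. 192.] [ 0.5924 -0.0038  0.052 ]
side scanner 0.84 [328. 218.] [ 0.5898 -0.0974  0.036 ]
wrist window 0.87 [327.  56.] [ 0.5955 -0.0074  0.052 ]
wrist scanner 0.79 [323. 244.] [ 0.5913 -0.1005  0.036 ]
```

View pics/mix1.png

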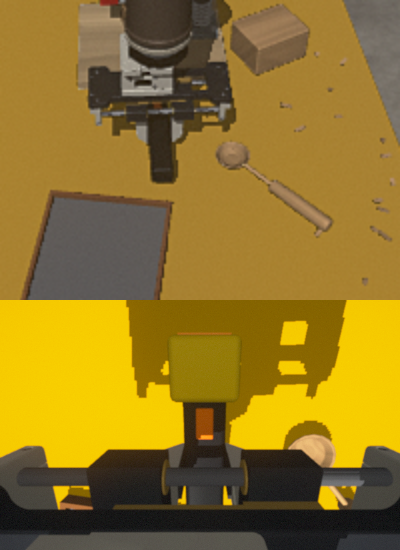

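The scanner hangs level in the pads, with its window about 73 mm from the ticket and on its axis. Hold it there.

carry_out --rows '[{"ax":0,"ay":0,"az":0,"tx":0,"ty":0,"tz":0,"fingers":0},{"ax":0,"ay":0,"az":0,"tx":0,"ty":0,"tz":0,"fingers":0},{"ax":0,"ay":0,"az":0,"tx":0,"ty":0,"tz":0,"fingers":0},{"ax":0,"ay":0,"az":0,"tx":0,"ty":0,"tz":0,"fingers":0},{"ax":0,"ay":0,"az":0,"tx":0,"ty":0,"tz":0,"fingers":0},{"ax":0,"ay":0,"az":0,"tx":0,"ty":0,"tz":0,"fingers":0},{"ax":0,"ay":0,"az":0,"tx":0,"ty":0,"tz":0,"fingers":0},{"ax":0,"ay":0,"az":0,"tx":0,"ty":0,"tz":0,"fingers":0},{"ax":0,"ay":0,"az":0,"tx":0,"ty":0,"tz":0,"fingers":0},{"ax":0,"ay":0,"az":0,"tx":0,"ty":0,"tz":0,"fingers":0},{"ax":0,"ay":0,"az":0,"tx":0,"ty":0,"tz":0,"fingers":0},{"ax":0,"ay":0,"az":0,"tx":0,"ty":0,"tz":0,"fingers":0}]'

```text
time: 11.0
tcp_pos: [0.5937, -0.0987, 0.2177]
orientation: [0.714, 0.7, 0.0, -0.0]
force: [0.5, 0.6, -1.6]
grip_width: 0.327
gripper_force: 30.0
```

carry_out --rows '[{"ax":0,"ay":0,"az":0,"tx":0,"ty":0,"tz":0,"fingers":0},{"ax":0,"ay":0,"az":0,"tx":0,"ty":0,"tz":0,"fingers":0},{"ax":0,"ay":0,"az":0,"tx":0,"ty":0,"tz":0,"fingers":0},{"ax":0,"ay":0,"az":0,"tx":-0.02,"ty":-0.008,"tz":0,"fingers":0},{"ax":0,"ay":0,"az":0,"tx":-0.03,"ty":-0.0125,"tz":-0.005,"fingers":0},{"ax":0,"ay":0,"az":0,"tx":-0.03,"ty":-0.0125,"tz":-0.005,"fingers":0},{"ax":0,"ay":0,"az":-0.2,"tx":-0.03,"ty":-0.0125,"tz":0,"fingers":0},{"ax":0,"ay":0,"az":-0.2,"tx":-0.03,"ty":-0.0125,"tz":0,"fingers":0},{"ax":0,"ay":0,"az":0,"tx":-0.03,"ty":-0.0125,"tz":0,"fingers":0},{"ax":0,"ay":0,"az":0,"tx":-0.025,"ty":-0.0105,"tz":0,"fingers":0},{"ax":0,"ay":0,"az":0,"tx":-0.01,"ty":-0.004,"tz":0,"fingers":0},{"ax":0,"ay":0,"az":0,"tx":0,"ty":0,"tz":0,"fingers":0}]'

```text
time: 12.2
tcp_pos: [0.507, -0.3049, 0.2279]
orientation: [0.701, 0.713, -0.0, 0.0]
force: [0.0, 0.6, -2.7]
grip_width: 0.321
gripper_force: 30.0
```

carry_out --rows '[{"ax":0,"ay":0,"az":0,"tx":0,"ty":0,"tz":0.02,"fingers":0},{"ax":0,"ay":0,"az":0,"tx":0,"ty":0,"tz":0.01,"fingers":0},{"ax":0,"ay":0,"az":0,"tx":0,"ty":0,"tz":0.006,"fingers":0},{"ax":0,"ay":0,"az":0,"tx":0,"ty":0,"tz":0.003,"fingers":0},{"ax":0,"ay":0,"az":0,"tx":0,"ty":0,"tz":0.001,"fingers":0},{"ax":0,"ay":0,"az":0,"tx":0,"ty":0,"tz":0,"fingers":0},{"ax":0,"ay":0,"az":0,"tx":0,"ty":0,"tz":0,"fingers":0}]'

```text
time: 12.9
tcp_pos: [0.508, -0.3034, 0.1881]
orientation: [0.7, 0.714, 0.0, 0.0]
force: [-0.3, -0.0, -2.3]
grip_width: 0.325
gripper_force: 30.0
```

carry_out --rows '[{"ax":0,"ay":0,"az":0,"tx":0,"ty":0,"tz":0.001,"fingers":0},{"ax":0,"ay":0,"az":0,"tx":0,"ty":0,"tz":0,"fingers":0},{"ax":0,"ay":0,"az":0,"tx":0,"ty":0,"tz":0,"fingers":0}]'

```text
time: 13.2
tcp_pos: [0.5079, -0.3036, 0.1878]
orientation: [0.7, 0.714, 0.0, 0.001]
force: [-2.0, 1.6, 8.4]
grip_width: 0.324
gripper_force: 30.0
```

Touching down (8 N), so release and rise.

carry_out --rows '[{"ax":0,"ay":0,"az":0,"tx":0,"ty":0,"tz":0,"fingers":0.4},{"ax":0,"ay":0,"az":0,"tx":0,"ty":0,"tz":0,"fingers":0.5},{"ax":0,"ay":0,"az":0,"tx":0,"ty":0,"tz":0,"fingers":0.65},{"ax":0,"ay":0,"az":0,"tx":0,"ty":0,"tz":0,"fingers":0.65},{"ax":0,"ay":0,"az":0,"tx":0,"ty":0,"tz":0,"fingers":0.65},{"ax":0,"ay":0,"az":0,"tx":0,"ty":0,"tz":-0.01,"fingers":0.65},{"ax":0,"ay":0,"az":0,"tx":0,"ty":0,"tz":-0.03,"fingers":0.65},{"ax":0,"ay":0,"az":0,"tx":0,"ty":0,"tz":-0.04,"fingers":0.65},{"ax":0,"ay":0,"az":0,"tx":0,"ty":0,"tz":-0.04,"fingers":0.65},{"ax":0,"ay":0,"az":0,"tx":0,"ty":0,"tz":-0.04,"fingers":0.65},{"ax":0,"ay":0,"az":0,"tx":0,"ty":0,"tz":-0.03,"fingers":0.65}]'

```text
time: 14.3
tcp_pos: [0.5075, -0.3037, 0.3801]
orientation: [0.7, 0.714, 0.0, 0.001]
force: [1.1, 0.2, -1.1]
grip_width: 0.647
gripper_force: 0.0
```

```bash
python3 - <<'E'
from h import *
f=frame("wrist");save(f,"w3.png")
for t,z in dict(scanner=.006,window=.022,tray=0).items():
    for d in manip.tip_of("wrist",t)[:1]:
        r,c=d["position"];print(t,round(d["conf"],2),np.round([c,r]),onz(f,c,r,z).round(4))
s=manip.state();print(s["time"],s["tcp_pos"])
E
```

```text
scanner 0.96 [323. 168.] [ 0.504  -0.3012  0.006 ]
window 0.82 [326.  80.] [ 0.505  -0.2092  0.022 ]
tray 0.68 [561.  52.] [ 0.7464 -0.1756  0.    ]
14.5 [ 0.50765867 -0.30330811  0.37771999]
```

View pics/w3.png

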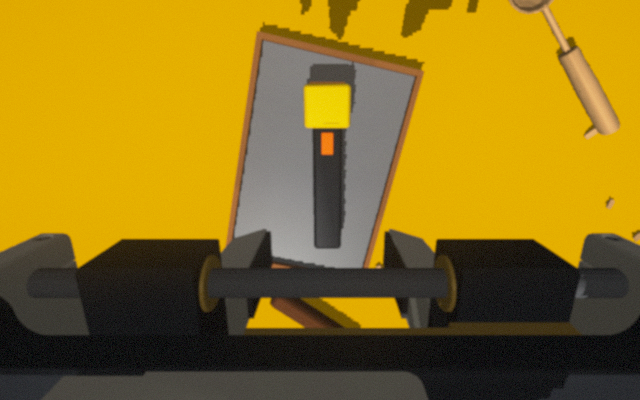

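The scanner lies flat inside the rim (grip 314–342, rows 80–248), so go to the handle.

carry_out --rows '[{"ax":0,"ay":0,"az":0,"tx":0.03,"ty":0.003,"tz":0,"fingers":0.65},{"ax":0,"ay":0,"az":0,"tx":0.04,"ty":0.003,"tz":0,"fingers":0.65},{"ax":0,"ay":0,"az":0,"tx":0.04,"ty":0.003,"tz":0,"fingers":0.65},{"ax":0,"ay":0,"az":0,"tx":0.04,"ty":0.003,"tz":0,"fingers":0.65},{"ax":0,"ay":0,"az":0,"tx":0.04,"ty":0.003,"tz":0,"fingers":0.65},{"ax":0,"ay":0,"az":0,"tx":0.04,"ty":0.003,"tz":0,"fingers":0.65},{"ax":0,"ay":0,"az":0,"tx":0.04,"ty":0.003,"tz":0,"fingers":0.65},{"ax":0,"ay":0,"az":0,"tx":0.04,"ty":0.003,"tz":0,"fingers":0.65},{"ax":0,"ay":0,"az":0,"tx":0.04,"ty":0.003,"tz":0,"fingers":0.65},{"ax":0,"ay":0,"az":0,"tx":0.02,"ty":0.003,"tz":0,"fingers":0.65},{"ax":0,"ay":0,"az":0,"tx":0,"ty":0,"tz":0,"fingers":0.65}]'

```text
time: 15.6
tcp_pos: [0.53, 0.0712, 0.3753]
orientation: [0.698, 0.716, -0.001, -0.001]
force: [-0.0, -0.3, -0.8]
grip_width: 0.65
gripper_force: 0.0
```

```bash
python3 - <<'E'
from h import *
f=frame("wrist");save(f,"w4.png")
for t,z in dict(handle=.099,pivot=.085,cup=.018).items():
    for d in manip.tip_of("wrist",t)[:1]:
        r,c=d["position"];print(t,round(d["conf"],2),np.round([c,r]),onz(f,c,r,z).round(4))
h=f["color"].astype(int);m=((h[...,0]>120)&(h[...,1]<50)&(h[...,2]<60)).astype(np.uint8)
n,l,st,ce=cv2.connectedComponentsWithStats(m);i=1+st[1:,4].argmax();print(st[i],ce[i],onz(f,*ce[i],.14).round(4))
s=manip.state();print(s["time"],s["tcp_pos"],s["orientation"])
E
```

```text
handle 0.95 [337.  72.] [0.5341 0.1668 0.099 ]
pivot 0.68 [527.  84.] [0.6851 0.1631 0.085 ]
cup 0.9 [399.  85.] [0.5982 0.1632 0.018 ]
[326  86  29   8 172] [339.15116279  89.73837209] [0.5349 0.1528 0.14  ]
15.8 [0.53011678 0.06588541 0.37623641] [ 7.00673656e-01  7.13481589e-01 -6.68601149e-04 -6.10799084e-05]
```

View pics/w4.png

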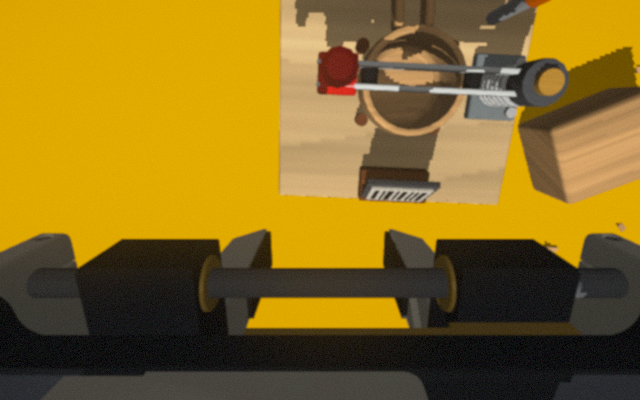

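The handle top shows at (339,67) and its foot at (337,72), which puts it at (0.535, 0.167) in agreement with earlier. Move over it and descend.

carry_out --rows '[{"ax":0,"ay":0,"az":0,"tx":0.03,"ty":0.004,"tz":0,"fingers":0.65},{"ax":0,"ay":0,"az":0,"tx":0.04,"ty":0.003,"tz":0,"fingers":0.65},{"ax":0,"ay":0,"az":0,"tx":0.03,"ty":0,"tz":0,"fingers":0.65},{"ax":0,"ay":0,"az":0,"tx":0,"ty":0,"tz":0,"fingers":0.65},{"ax":0,"ay":0,"az":0,"tx":0,"ty":0,"tz":0,"fingers":0.65}]'

```text
time: 16.3
tcp_pos: [0.5354, 0.1666, 0.3765]
orientation: [0.7, 0.714, -0.0, 0.0]
force: [-0.2, -0.5, 0.1]
grip_width: 0.65
gripper_force: 0.0
```

```bash
python3 - <<'E'
from h import *
s=manip.state();print(s["time"],s["tcp_pos"],s["orientation"])
for c in ["scene","side"]:
    f=frame(c)
    h=f["color"].astype(int);m=((h[...,0]>110)&(h[...,1]<50)&(h[...,2]<60)).astype(np.uint8)
    n,l,st,ce=cv2.connectedComponentsWithStats(m);i=1+st[1:,4].argmax();print(c,st[i],ce[i],proj(f,[.535,.167,.149]).round(1),proj(f,[.535,.167,.099]).round(1))
E
```

```text
16.3 [0.53540007 0.16658503 0.37647086] [ 7.00152181e-01  7.13993516e-01 -4.10700848e-04  1.21092745e-04]
scene [386 213   3   4   6] [387.16666667 214.66666667] [385.9 213.2] [383.7 221. ]
side [300 138   6  11  44] [303.22727273 142.86363636] [303.7 133.4] [304.4 146.2]
```

carry_out --rows '[{"ax":0,"ay":0,"az":0,"tx":0,"ty":0,"tz":0.02,"fingers":0.65},{"ax":0,"ay":0,"az":0,"tx":0,"ty":0,"tz":0.02,"fingers":0.65},{"ax":0,"ay":0,"az":0,"tx":0,"ty":0,"tz":0.02,"fingers":0.65},{"ax":0,"ay":0,"az":0,"tx":0,"ty":0,"tz":0.02,"fingers":0.65},{"ax":0,"ay":0,"az":0,"tx":0,"ty":0,"tz":0.01,"fingers":0.65},{"ax":0,"ay":0,"az":0,"tx":0,"ty":0,"tz":0,"fingers":0.65},{"ax":0,"ay":0,"az":0,"tx":0,"ty":0,"tz":0,"fingers":0.65}]'

```text
time: 17.1
tcp_pos: [0.5358, 0.1666, 0.2874]
orientation: [0.7, 0.714, 0.0, 0.0]
force: [0.9, 0.0, 0.3]
grip_width: 0.651
gripper_force: 0.0
```

carry_out --squeeze 35 --rows '[{"ax":0,"ay":0,"az":0,"tx":0,"ty":0,"tz":0,"fingers":0.4},{"ax":0,"ay":0,"az":0,"tx":0,"ty":0,"tz":0,"fingers":0.3},{"ax":0,"ay":0,"az":0,"tx":0,"ty":0,"tz":0,"fingers":0.2},{"ax":0,"ay":0,"az":0,"tx":0,"ty":0,"tz":0,"fingers":0.1},{"ax":0,"ay":0,"az":0,"tx":0,"ty":0,"tz":0,"fingers":0},{"ax":0,"ay":0,"az":0,"tx":0,"ty":0,"tz":0,"fingers":0},{"ax":0,"ay":0,"az":0,"tx":0,"ty":0,"tz":0,"fingers":0},{"ax":0,"ay":0,"az":0,"tx":0,"ty":0,"tz":0,"fingers":0}]'

```text
time: 17.9
tcp_pos: [0.5348, 0.1674, 0.2867]
orientation: [0.7, 0.714, -0.001, -0.001]
force: [-4.6, -0.2, 5.0]
grip_width: 0.23
gripper_force: 35.0
```

```bash
python3 - <<'E'
from h import *
s=manip.state();print(s["time"],s["tcp_pos"],s["orientation"],s["force"],s["grip_width"]*92)
x=R.from_quat(s["orientation"]).as_matrix()
p=np.array(s["tcp_pos"]);g=np.radians(-1.4)
P=lambda t:np.array([.150*-np.cos(t),.150*np.sin(t)])
Rg=np.array([[np.cos(g),-np.sin(g)],[np.sin(g),np.cos(g)]])
T=np.linspace(0,1.2,13)
Q=np.array([Rg@P(t) for t in T])
for a,t in zip(np.diff(Q,axis=0),T[1:]): print(round(t,2),"tx,ty",(x[:2,:2].T@a).round(4))
print("end",(p[:2]+Q[-1]-Q[0]).round(4), "yaw tool x",np.degrees(np.arctan2(x[1,0],x[0,0])))
E
```

```text
17.9 [0.53475216 0.16743463 0.28672883] [ 6.99943158e-01  7.14198018e-01 -5.58165396e-04 -6.74504257e-04] [-4.5794729  -0.19244331  5.04550366] 21.178775237744944
0.1 tx,ty [0.0149 0.0014]
0.2 tx,ty [0.0147 0.0029]
0.3 tx,ty [0.0143 0.0044]
0.4 tx,ty [0.0138 0.0058]
0.5 tx,ty [0.0132 0.0071]
0.6 tx,ty [0.0124 0.0084]
0.7 tx,ty [0.0115 0.0096]
0.8 tx,ty [0.0105 0.0107]
0.9 tx,ty [0.0094 0.0117]
1.0 tx,ty [0.0082 0.0126]
1.1 tx,ty [0.0069 0.0133]
1.2 tx,ty [0.0055 0.0139]
end [0.6338 0.3049] yaw tool x 91.15506040802464
```

carry_out --rows '[{"ax":0,"ay":0,"az":0,"tx":0.015,"ty":0.0014,"tz":0,"fingers":0},{"ax":0,"ay":0,"az":0,"tx":0.0147,"ty":0.003,"tz":0,"fingers":0},{"ax":0,"ay":0,"az":0,"tx":0.0143,"ty":0.0044,"tz":0,"fingers":0},{"ax":0,"ay":0,"az":0,"tx":0.0138,"ty":0.0058,"tz":0,"fingers":0},{"ax":0,"ay":0,"az":0,"tx":0.0132,"ty":0.007,"tz":0,"fingers":0},{"ax":0,"ay":0,"az":0,"tx":0.0124,"ty":0.0084,"tz":0,"fingers":0},{"ax":0,"ay":0,"az":0,"tx":0,"ty":0,"tz":0,"fingers":0},{"ax":0,"ay":0,"az":0,"tx":0,"ty":0,"tz":0,"fingers":0}]'

```text
time: 18.7
tcp_pos: [0.563, 0.2518, 0.2867]
orientation: [0.7, 0.714, -0.001, -0.001]
force: [-7.1, 0.0, 8.4]
grip_width: 0.231
gripper_force: 35.0
```

carry_out --rows '[{"ax":0,"ay":0,"az":0,"tx":0.0115,"ty":0.0096,"tz":0,"fingers":0},{"ax":0,"ay":0,"az":0,"tx":0.0105,"ty":0.0107,"tz":0,"fingers":0},{"ax":0,"ay":0,"az":0,"tx":0.0094,"ty":0.0117,"tz":0,"fingers":0},{"ax":0,"ay":0,"az":0,"tx":0.008,"ty":0.0126,"tz":0,"fingers":0},{"ax":0,"ay":0,"az":0,"tx":0.007,"ty":0.0133,"tz":0,"fingers":0},{"ax":0,"ay":0,"az":0,"tx":0.003,"ty":0.008,"tz":0,"fingers":0},{"ax":0,"ay":0,"az":0,"tx":0,"ty":0,"tz":0,"fingers":0},{"ax":0,"ay":0,"az":0,"tx":0,"ty":0,"tz":0,"fingers":0}]'

```text
time: 19.5
tcp_pos: [0.6279, 0.3029, 0.2868]
orientation: [0.7, 0.714, -0.0, -0.001]
force: [-6.6, 0.9, 5.9]
grip_width: 0.236
gripper_force: 35.0
```

carry_out --rows '[{"ax":0,"ay":0,"az":0,"tx":0.001,"ty":0.003,"tz":0,"fingers":0},{"ax":0,"ay":0,"az":0,"tx":0.001,"ty":0.003,"tz":0,"fingers":0},{"ax":0,"ay":0,"az":0,"tx":0,"ty":0,"tz":0,"fingers":0},{"ax":0,"ay":0,"az":0,"tx":0,"ty":0,"tz":0,"fingers":0}]'

```text
time: 19.9
tcp_pos: [0.6335, 0.3051, 0.2868]
orientation: [0.7, 0.714, -0.0, -0.001]
force: [-6.1, 2.0, 6.2]
grip_width: 0.231
gripper_force: 35.0
```

carry_out --rows '[{"ax":0,"ay":0,"az":0,"tx":0.001,"ty":0.002,"tz":0,"fingers":0},{"ax":0,"ay":0,"az":0,"tx":0,"ty":0,"tz":0,"fingers":0},{"ax":0,"ay":0,"az":0,"tx":0,"ty":0,"tz":0,"fingers":0}]'

```text
time: 20.2
tcp_pos: [0.6346, 0.3055, 0.2867]
orientation: [0.7, 0.714, -0.002, -0.002]
force: [-13.0, -0.6, 10.9]
grip_width: 0.235
gripper_force: 35.0
```

carry_out --rows '[{"ax":0,"ay":0,"az":0,"tx":0.0003,"ty":0.001,"tz":0,"fingers":0},{"ax":0,"ay":0,"az":0,"tx":0,"ty":0,"tz":0,"fingers":0},{"ax":0,"ay":0,"az":0,"tx":0,"ty":0,"tz":0,"fingers":0}]'

```text
time: 20.5
tcp_pos: [0.6351, 0.3056, 0.2867]
orientation: [0.7, 0.714, -0.003, -0.002]
force: [-16.2, -2.7, 13.0]
grip_width: 0.234
gripper_force: 35.0
```

```bash
python3 - <<'E'
from h import *
for c in ["scene","side"]:
    f=frame(c);save(f,c+"2.png")
    for t,z in dict(cup=.018,mallet=0,pot=0,blank=0,spoon=0,scanner=.006).items():
        for d in manip.tip_of(c,t)[:1]:
            r,q=d["position"];print(c,t,round(d["conf"],2),onz(f,q,r,z).round(3))
a=cv2.imread("pics/scene2.png")[140:350,240:500];b=cv2.imread("pics/side2.png")[90:300,220:480]
cv2.imwrite("pics/mix2.png",cv2.resize(np.hstack([a,b]),(800,323)))
s=manip.state();print(s["time"],s["tcp_pos"],s["force"])
E
```

```text
scene cup 0.88 [0.588 0.171 0.018]
scene mallet 0.75 [0.654 0.429 0.   ]
scene pot 0.85 [0.698 0.323 0.   ]
scene blank 0.95 [0.795 0.121 0.   ]
scene spoon 0.69 [ 0.743 -0.181  0.   ]
scene scanner 0.8 [ 0.508 -0.305  0.006]
side cup 0.58 [0.599 0.168 0.018]
side pot 0.63 [0.698 0.338 0.   ]
side blank 0.91 [0.794 0.109 0.   ]
side spoon 0.59 [ 0.745 -0.174  0.   ]
side scanner 0.56 [ 0.513 -0.302  0.006]
21.2 [0.63505546 0.30566511 0.28666434] [-16.03369478  -2.89471224  13.22517822]
```

View pics/mix2.png

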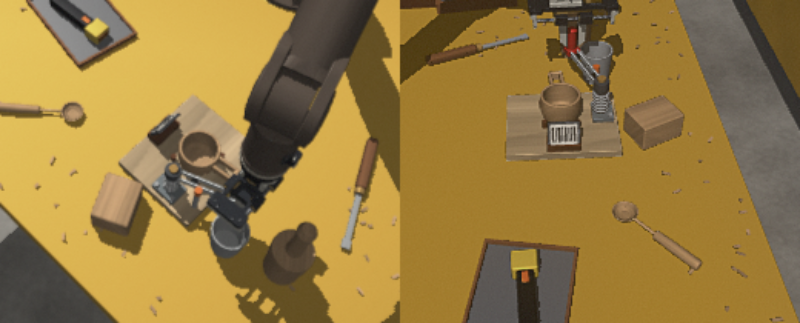

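The arm is held at the orange stop: force climbs while the tool stays put. The cup is clear, the scanner is flat in its tray, and the other things haven't moved.

```bash
python3 -c "
from station import manip
print(manip.finish_job())"
```

```text
the job is handed in; nothing more can be done
None
```

I aimed the scanner at the ticket (window about 73 mm away) for over a second, laid it flat back in its tray, and handed the job in at about 21 s with the keeper arm held at its stop; nothing else moved that I could see.

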